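Mask the machined bores of four castings before spraying

TASK

The four cast housings on the cardboard are about to be sprayed, so close the machined bore of each with the masking plug of its own size, pushed fully home until the plug's flange lies flat on the hub. Leave the housings standing where they are, and leave the one plug that is too big for any bore standing where it is on the bench.

Things in the scene. Friction and masses are not known exactly. Their poses are not given: they have to be found in the camera images.
- housing_oval: Dark cast bearing housing, loose, heavy (0.5 to 2.1 kg), on a 4 mm cardboard sheet, bore upward: oval flange plate (110 x 64 mm) with two bolt holes, 12 mm thick, with a round hub 50 mm across; the hub's bright flat top is 40 mm above the underside. Bore: 30 mm wide, upright, blind, 28 mm deep; takes plug_30. Origin: centre of the underside, on the bore's axis; z up.
- housing_square: Dark cast bearing housing, loose, heavy (0.5 to 2.1 kg), on a 4 mm cardboard sheet, bore upward: square flange plate (84 x 84 mm, rounded corners) with four bolt holes, 12 mm thick, with a round hub 58 mm across; the hub's bright flat top is 44 mm above the underside. Bore: 38 mm wide, upright, blind, 32 mm deep; takes plug_38. Origin: centre of the underside, on the bore's axis; z up.
- housing_triangle: Dark cast bearing housing, loose, heavy (0.5 to 2.1 kg), on a 4 mm cardboard sheet, bore upward: rounded triangular flange plate (about 116 mm across) with three bolt holes, 12 mm thick, with a round hub 66 mm across; the hub's bright flat top is 46 mm above the underside. Bore: 46 mm wide, upright, blind, 34 mm deep; takes plug_46. Origin: centre of the underside, on the bore's axis; z up.
- housing_round: Dark cast bearing housing, loose, heavy (0.5 to 2.1 kg), on a 4 mm cardboard sheet, bore upward: round flange plate (116 mm across) with four bolt holes, 12 mm thick, with a round hub 76 mm across; the hub's bright flat top is 50 mm above the underside. Bore: 54 mm wide, upright, blind, 38 mm deep; takes plug_54. Origin: centre of the underside, on the bore's axis; z up.
- plug_30: Off-white rigid plastic plug (14 to 91 g), loose, standing on its nose on the bench: tapered nose 14 mm wide at the bottom, 27 mm at the top, 20 mm long; flat round flange 40 mm wide, 20 to 24 mm above the nose's end; upright round grip stem 18 mm thick, from 24 to 50 mm. Fits the 30 mm bore; home when its flange lies on the hub's top. Origin: centre of the nose's end; z up along the stem.
- plug_38: Off-white rigid plastic plug (14 to 91 g), loose, standing on its nose on the bench: tapered nose 22 mm wide at the bottom, 35 mm at the top, 20 mm long; flat round flange 48 mm wide, 20 to 24 mm above the nose's end; upright round grip stem 18 mm thick, from 24 to 50 mm. Fits the 38 mm bore; home when its flange lies on the hub's top. Origin: centre of the nose's end; z up along the stem.
- plug_46: Off-white rigid plastic plug (14 to 91 g), loose, standing on its nose on the bench: tapered nose 30 mm wide at the bottom, 43 mm at the top, 20 mm long; flat round flange 56 mm wide, 20 to 24 mm above the nose's end; upright round grip stem 18 mm thick, from 24 to 50 mm. Fits the 46 mm bore; home when its flange lies on the hub's top. Origin: centre of the nose's end; z up along the stem.
- plug_54: Off-white rigid plastic plug (14 to 91 g), loose, standing on its nose on the bench: tapered nose 38 mm wide at the bottom, 51 mm at the top, 20 mm long; flat round flange 64 mm wide, 20 to 24 mm above the nose's end; upright round grip stem 18 mm thick, from 24 to 50 mm. Fits the 54 mm bore; home when its flange lies on the hub's top. Origin: centre of the nose's end; z up along the stem.
- plug_64: Off-white rigid plastic plug (14 to 91 g), loose, standing on its nose on the bench: tapered nose 48 mm wide at the bottom, 61 mm at the top, 20 mm long; flat round flange 74 mm wide, 20 to 24 mm above the nose's end; upright round grip stem 18 mm thick, from 24 to 50 mm. Too big for every bore. Origin: centre of the nose's end; z up along the stem.
Not all that is in view belongs to the job. What is shaped like the plug_38 but green or purple is not meant. Leave any green look-alike of the plug_46 alone.

How it is judged (in metres and radians):
At the end, for the whole second after the job is handed in: The 30, 38, 46 and 54 mm plugs stand upright in the bores of their size, within 4 mm of centre, flange on the hub within 2.5 mm, released and at rest; every housing is flat and within 30 mm of its start; the 64 mm plug stands within 30 mm of its start (horizontal distance between plug_30 and housing_oval below 0.004 m and z of plug_30 in the frame of housing_oval between 0.0175 and 0.0225 m and angle between each of plug_30, plug_38, plug_46, plug_54's own z axis and vertical below 0.07 rad and angle between each of housing_oval, housing_square, housing_triangle, housing_round's own z axis and vertical below 0.05 rad and distance of each of housing_oval, housing_square, housing_triangle, housing_round, plug_64 from where it was at the start of the episode below 0.03 m and linear speed of each of plug_30, housing_oval, plug_38, housing_square, plug_46, housing_triangle, plug_54, housing_round below 0.01 m/s and horizontal distance between plug_38 and housing_square below 0.004 m and z of plug_38 in the frame of housing_square between 0.0215 and 0.0265 m and horizontal distance between plug_46 and housing_triangle below 0.004 m and z of plug_46 in the frame of housing_triangle between 0.0235 and 0.0285 m and horizontal distance between plug_54 and housing_round below 0.004 m and z of plug_54 in the frame of housing_round between 0.0275 and 0.0325 m and angle between plug_64's own z axis and vertical below 0.1 rad); the robot touches nothing.
It also fails if it takes over 96 s, if anything falls off the work surface, if the arm or the gripper's body presses on something with over 40 N, if the wrist force passes 120 N, or if a joint passes its speed limit or range.

ROBOT

A 6-joint arm with a two-finger parallel gripper is mounted at the origin on a cart in front of the work surface, level with it; the furniture and walls round the work are solid. World frame = base frame: x ahead of the robot, y to its left, z up, the work surface at z = 0. Lengths are in m, angles in degrees, forces in N, time in s.
With the tool pointing down it reaches from about 0.25 to 0.8 m from the base axis. Payload 3.9 kg.
Tool frame: the origin (TCP) lies between the finger pads; the fingertips stand 25 mm ahead of it and the grasp point (between the pads) lies 6 mm ahead of it; z points along the fingers, y is the line along which they close (so a half turn about z gives the same grasp; the last joint's range is limited). The gripper opens to 85 mm and grips with 20 to 120 N. Pads are 22 mm wide; open, the fingers measure 114 mm over their backs; the gripper's body (76 mm by 85 mm) begins 54 mm behind the grasp point. The pads swing forward as they close: fully open they stand 13 mm farther back than shut.
Start: joints at [76.776, 14.897, -7.913, 67.191, 0, 90], TCP at [0.12, 0.511, 0.256] pointing down, gripper open.
Joint ranges: [-159.42, 159.42], [-47.68, 98.78], [-73.54, 78.23], [-108.79, 121.32], [-90, 84.71], [-180, 180]. Speed limits (degrees/s): [147.25, 147.25, 180, 180, 180, 180].

INTERFACE

Orientations are given as a 3x3 rotation matrix whose columns are the frame's x, y, z axes.
In Python, from plant import sense, get_image, finish_job, look_for, outline_of, landmark_of gives the robot as it stands. The module is installed in compiled form; this text tells all that it offers.
- The arm moves only by the tool servo_tool, never from a script. Its argument "targets" is a list of rows, each an object of numbers: "x", "y", "z": the shift along the world's x, y, z in units of 25 mm (1.0 is 25 mm); "yaw": the turn about the world's z in units of 10 degrees (1.0 is 10 degrees); "fingers": the opening, from -1 (shut) to 1 (fully open). A call has 1 to 20 rows; each row shifts and turns the commanded pose from where the row before left it; what a row does not reach is not made up. A row lasts 1/8 s, in which the tool goes at most 62.5 mm and 10.7 degrees, less where a joint would pass 70% of its speed; a pose out of reach is approached as far as the arm can. A call is refused whole if a number of a shift passes 1 or a number of a turn 1, either way. A call with a gripper value outside its range is refused whole. The fingers move at their own pace and stop on an object; "squeeze" is the grip in N (left out, the last holds). Time passes only in rows, so rows that do not move let the fingers close. It gives the time, the measured TCP pose, the force, the opening and the grip force at its end, in the units of the state.
- sense(): the state, without advancing time (a new reading comes with each control period).
- get_image(name): name is "scene" or "top"; returns a dict with "color" (384x512x3 uint8, red, green, blue), "z_map" (384x512 float32, m along the optical axis (not along the pixel's ray), 0 where there is no reading), "camera_matrix" (3x3 intrinsics, pixels), "camera_from_world" (4x4, takes a point from world to camera coordinates). Camera axes: x right, y down, z forward; pixel columns grow to the right and rows downward; lengths in m; the calibration is good to about 2 mm. A picture is of the moment at which its call begins.
- finish_job(): hands the job in; it is judged then, once.
Trained networks look in a picture, given as the dict that the camera call returned (one of the last four; its "shot" number tells which), for a name from the list of things; names that differ only in an ending like _2 or _b are one class to them, and where a whole thing is asked for, a point or a joint stands for the part that bears it (a point fixed in the world has none). Each returns a list of dicts, best first, with "conf" (0 to 1); they miss things now and then, are a little off and sometimes report something else, mostly with a low value. They report only what shows in the picture. A call takes as long as a camera call. They do not tell look-alikes from the thing itself.
- look_for(target, picture): "location" ([x, y, z] in m, in world coordinates, good to about 4 mm: the middle of the surface that is visible of it).
- outline_of(target, picture): "mask" (384x512 bool, what is visible of it).
- landmark_of(target, picture): "location" ([x, y, z] in m, in world coordinates, good to about 4 mm: a listed point, or the origin of a listed thing).
The state is a dict: "clock": time; "qpos": joint angles; "dq": joint speeds; "tau": joint torques, N m; "tcp_pos": TCP position; "orientation": TCP orientation; "force": force on the tool from outside, world axes, zero at the start; "torque": the same for the moment, N m; "width": opening from 0.0 (shut) to 1.0 (fully open); "finger_force": force on a finger pad.
Only numpy, scipy, OpenCV 4.12 (cv2) and the standard library are available. Lean on these libraries where they do the work, as an engineer would, in place of code of your own. Each camera call takes 0.05 s, during which the arm holds its last target. There are 200 camera calls.

## Working session

There is one attempt and no reset: what is moved stays moved. The work goes in short steps, Python scripts to look and compute and a tool call to move; the robot and the scene stay as the last step left them, time stands still between calls to the robot, and variables do not carry over. Pictures are saved under pics/ and viewed, at most 14 in all, crops included, and the job is handed in when it is done.

Besides the shell and the picture viewer there is one more tool, called after ">>>" in YAML: its name, and indented under it one key for each argument. servo_tool: Moves the arm, as the interface text tells. Its arguments: {"type":"object","properties":{"targets":{"type":"array"},"squeeze":{"type":"number"}},"required":["targets"]}

```bash
mkdir -p pics
python3 - <<'E'
from plant import *
import cv2
s=sense();print(s['clock'],s['tcp_pos'],s['orientation'],s['width'])
for n in('top','scene'):
    p=get_image(n);cv2.imwrite(f'pics/{n}0.png',cv2.resize(p['color'][:,:,::-1],(800,600),interpolation=cv2.INTER_CUBIC))
    print(n,p['camera_matrix'].tolist(),p['camera_from_world'].round(3).tolist())
    for t in ['housing_oval','housing_square','housing_triangle','housing_round','plug_30','plug_38','plug_46','plug_54','plug_64']:
        r=landmark_of(t,p);print(t,[( [round(float(v),3) for v in d['location']],round(float(d['conf']),2)) for d in r])
E
```

```text
0.0 [0.11994645 0.51046089 0.25546472] [[-9.73483093e-01  2.28758535e-01 -4.48109656e-04]
 [ 2.28758974e-01  9.73481203e-01 -1.91804747e-03]
 [-2.54340385e-06 -1.96969589e-03 -9.99998060e-01]] 0.9990953968949016
top [[446.5337222476287, 0.0, 254.93092939650344], [0.0, 446.5337222476287, 193.15695498060947], [0.0, 0.0, 1.0]] [[0.032, -0.999, 0.003, -0.028], [-0.976, -0.032, -0.214, 0.56], [0.214, 0.004, -0.977, 1.272], [0.0, 0.0, 0.0, 1.0]]
housing_oval [([0.654, 0.147, -0.001], 0.81)]
housing_square [([0.602, 0.319, 0.001], 0.85)]
housing_triangle [([0.484, 0.128, -0.0], 0.92), ([0.605, -0.055, 0.002], 0.48)]
housing_round [([0.456, 0.318, 0.002], 0.88), ([0.601, 0.32, 0.004], 0.2)]
plug_30 [([0.485, -0.205, -0.0], 0.72), ([0.744, -0.268, 0.004], 0.7), ([0.469, -0.358, -0.001], 0.64), ([0.557, -0.135, -0.001], 0.63), ([0.604, -0.05, 0.002], 0.6), ([0.456, -0.042, 0.003], 0.57), ([0.644, -0.222, 0.0], 0.56), ([0.36, -0.028, 0.0], 0.47)]
plug_38 [([0.485, -0.205, -0.0], 0.72), ([0.744, -0.268, 0.004], 0.7), ([0.469, -0.358, -0.001], 0.64), ([0.557, -0.135, -0.001], 0.63), ([0.604, -0.0
[... 1797 characters left out ...]
]
plug_46 [([0.361, -0.032, -0.0], 0.88), ([0.644, -0.223, 0.002], 0.87), ([0.466, -0.357, -0.001], 0.83), ([0.487, -0.209, -0.0], 0.76), ([0.556, -0.138, -0.0], 0.63), ([0.464, -0.044, -0.004], 0.61), ([0.597, -0.054, -0.003], 0.55)]
plug_54 [([0.361, -0.032, -0.0], 0.88), ([0.644, -0.223, 0.002], 0.87), ([0.466, -0.357, -0.001], 0.83), ([0.487, -0.209, -0.0], 0.76), ([0.556, -0.138, -0.0], 0.63), ([0.464, -0.044, -0.004], 0.61), ([0.597, -0.054, -0.003], 0.55)]
plug_64 [([0.361, -0.032, -0.0], 0.88), ([0.644, -0.223, 0.002], 0.87), ([0.466, -0.357, -0.001], 0.83), ([0.487, -0.209, -0.0], 0.76), ([0.556, -0.138, -0.0], 0.63), ([0.464, -0.044, -0.004], 0.61), ([0.597, -0.054, -0.003], 0.55)]
```

View pics/top0.png

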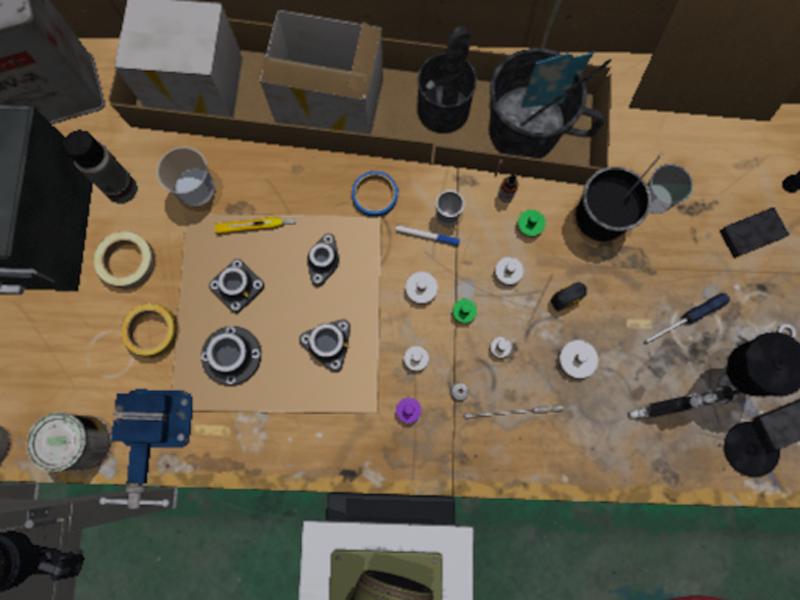

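View pics/scene0.png

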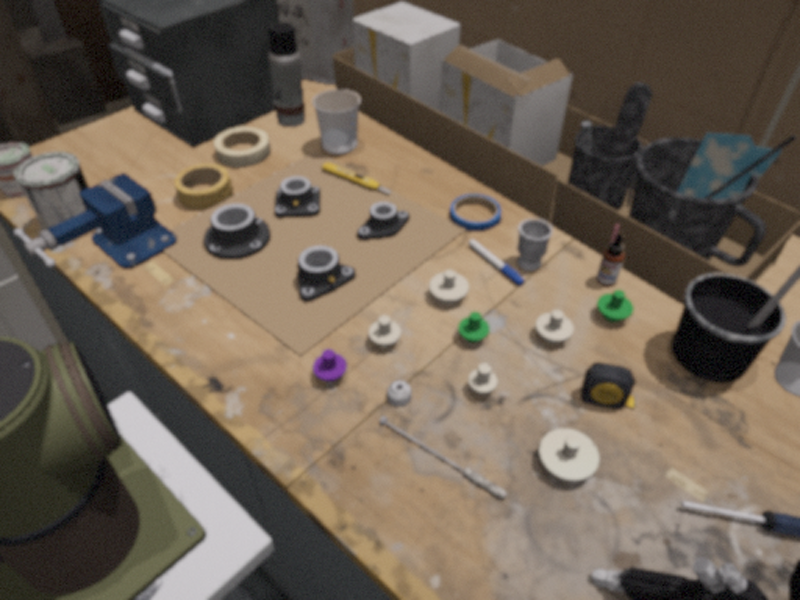

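The top view shows five off-white plugs (800x600 px): (421,288), (509,270), (416,358), (501,347) and (579,359). The look-alikes are green at (531,223) and (464,312), and purple at (408,410). The housings on the cardboard are oval (322,258), square (235,283), triangle (327,342) and round (228,352). Next I rectify patches at the flange and hub-top heights to measure sizes and centres.

```bash
cat > h.py <<'E'
from plant import *
import cv2, numpy as np
S=0.0005;N=220
def rect(p,c,z):
    "metric top-down patch of plane z round c: col=+x, row=+y, S m/px"
    o=np.array([[S,0,c[0]-N/2*S],[0,S,c[1]-N/2*S],[0,0,z],[0,0,1]])
    H=p['camera_matrix']@p['camera_from_world'][:3]@o
    return cv2.warpPerspective(p['color'],H,(N,N),flags=cv2.INTER_CUBIC|cv2.WARP_INVERSE_MAP)
def white(p,c,z,sat=60,fill=True):
    im=rect(p,c,z);hsv=cv2.cvtColor(im,cv2.COLOR_RGB2HSV)
    v=cv2.GaussianBlur(im.min(2),(5,5),0)
    yy,xx=np.mgrid[:N,:N];v=np.where(np.hypot(xx-N/2,yy-N/2)<88,v,0).astype(np.uint8)
    t,m=cv2.threshold(v,0,255,cv2.THRESH_OTSU)
    cs,_=cv2.findContours(m,cv2.RETR_EXTERNAL,cv2.CHAIN_APPROX_NONE)
    k=max(cs,key=cv2.contourArea);h=cv2.convexHull(k);e=cv2.fitEllipse(k)
    im=im.copy();cv2.drawContours(im,[k],-1,(255,0,0),1)
    return np.array(c)+(np.array(e[0])-N/2+.5)*S,np.array(e[1])*S*1e3,im
E
cat > m.py <<'E'
from h import *
P={'a':(.604,-.052),'b':(.557,-.137),'c':(.644,-.222)}
P={'A':(.602,-.052),'B':(.644,-.222),'C':(.459,-.043),'D':(.486,-.206),'E':(.467,-.357)}
Hs={'oval':(.655,.147,.044),'square':(.601,.319,.048),'tri':(.485,.129,.05),'round':(.457,.319,.054)}
rows=[]
for n in('top','scene'):
    p=get_image(n);r=[]
    for k,c in P.items():
        x,d,im=white(p,c,.024);r.append(im);print(n,k,x.round(4),d.round(1))
    for k,c in Hs.items():
        x,d,im=white(p,c[:2],c[2]);r.append(im);print(n,k,x.round(4),d.round(1))
    rows.append(np.hstack(r))
cv2.imwrite('pics/m.png',cv2.resize(np.vstack([np.hstack([q[:,:5*N],]) for q in rows]+[np.hstack([q[:,5*N:],np.zeros((N,N,3),np.uint8)]) for q in rows]),(640,512))[:,:,::-1])
E
python3 m.py
```

```text
top A [ 0.6046 -0.0525] [82.2 87.8]
top B [ 0.6442 -0.2218] [87.5 87.5]
top C [ 0.4592 -0.0427] [87.5 87.5]
top D [ 0.4862 -0.2058] [87.5 87.5]
top E [ 0.4698 -0.361 ] [76.1 86.5]
top oval [0.6573 0.1478] [80.6 85.3]
top square [0.6056 0.322 ] [77.5 83.5]
top tri [0.4918 0.1303] [74.9 81.2]
top round [0.4587 0.3198] [82.5 87.4]
scene A [ 0.6044 -0.0508] [81.4 89.1]
scene B [ 0.6464 -0.2212] [82. 89.]
scene C [ 0.4592 -0.0427] [87.5 87.5]
scene D [ 0.4862 -0.2058] [87.5 87.5]
scene E [ 0.4702 -0.3568] [80.4 88.4]
scene oval [0.6592 0.1512] [74.  91.6]
scene square [0.6031 0.3218] [79.5 89.3]
scene tri [0.4879 0.1325] [77.3 88.9]
scene round [0.4577 0.3198] [86.  87.3]
```

View pics/m.png

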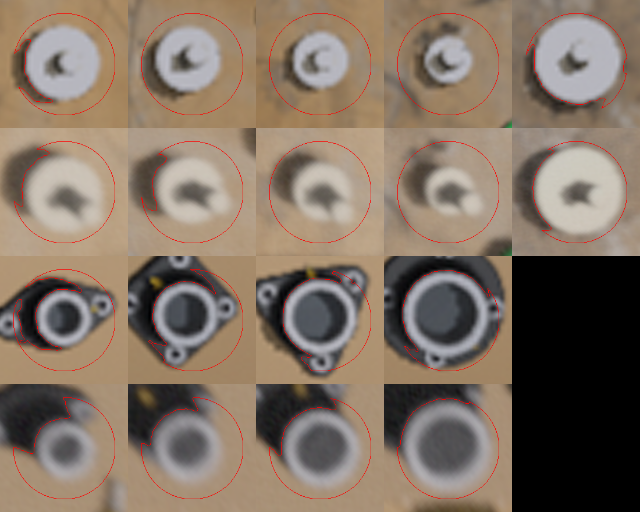

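The rectified patches show clear relative sizes. A is largest of the job plugs (54), then B (46), C (38) and D (30), and E is the 64. My threshold was poor, so I'll use template matching with known diameters instead.

```bash
cat >> h.py <<'E'
def disc(do,di=0):
    t=np.zeros((N,N),np.float32);M=int(do/2/S+8);g=np.mgrid[-M:M+1,-M:M+1]
    r=np.hypot(*g)*S;return cv2.GaussianBlur(((r<do/2)&(r>=di/2)).astype(np.float32),(9,9),0)
def match(p,c,z,do,di=0):
    v=rect(p,c,z).min(2).astype(np.float32);t=disc(do,di);R=cv2.matchTemplate(v,t,cv2.TM_CCOEFF_NORMED)
    _,s,_,(x,y)=cv2.minMaxLoc(R);M=t.shape[0]//2
    return np.array(c)+(np.array([x+M,y+M])-N/2)*S,s
E
cat > m2.py <<'E'
from h import *
P={'A':(.602,-.052),'B':(.644,-.222),'C':(.459,-.043),'D':(.486,-.206),'E':(.467,-.357)}
Hs={'oval':(.655,.147,.044,.05,.03),'square':(.601,.319,.048,.058,.038),'tri':(.485,.129,.05,.066,.046),'round':(.457,.319,.054,.076,.054)}
for n in('top','scene'):
    p=get_image(n)
    for k,c in P.items():
        b=max(((match(p,c,.024,d/1e3),d) for d in(40,48,56,64,74)),key=lambda q:q[0][1])
        print(n,k,b[1],b[0][0].round(4),round(b[0][1],3),'stem',match(p,c,.05,.018)[0].round(4))
    for k,c in Hs.items():
        x,s=match(p,c[:2],*c[2:]);print(n,k,x.round(4),round(s,3))
    # depth of bench/hub as check of calibration
E
python3 m2.py
```

```text
top A 64 [ 0.6015 -0.0535] 0.855 stem [ 0.6405 -0.07  ]
top B 56 [ 0.6415 -0.227 ] 0.774 stem [ 0.6735 -0.198 ]
top C 48 [ 0.46  -0.047] 0.845 stem [ 0.4575 -0.0295]
top D 40 [ 0.487 -0.21 ] 0.732 stem [ 0.523  -0.1915]
top E 74 [ 0.4685 -0.3615] 0.865 stem [ 0.4415 -0.341 ]
top oval [0.6555 0.1455] 0.805
top square [0.5965 0.315 ] 0.813
top tri [0.486  0.1265] 0.769
top round [0.4555 0.314 ] 0.843
scene A 74 [ 0.606 -0.048] 0.603 stem [ 0.6045 -0.049 ]
scene B 64 [ 0.6455 -0.223 ] 0.557 stem [ 0.6445 -0.2235]
scene C 64 [ 0.4675 -0.041 ] 0.517 stem [ 0.4625 -0.042 ]
scene D 74 [ 0.4995 -0.1945] 0.499 stem [ 0.49   -0.2065]
scene E 74 [ 0.47  -0.358] 0.77 stem [ 0.4835 -0.3155]
scene oval [0.6585 0.1505] 0.715
scene square [0.599 0.32 ] 0.712
scene tri [0.4875 0.131 ] 0.749
scene round [0.4575 0.3195] 0.755
```

Template match scores confirm sizes: A (601,-53 mm) = 54, B (642,-226) = 46, C (460,-46) = 38, D (487,-209) = 30 and E = 64. All five are off-white and the coloured look-alikes are excluded, so I start with A.

>>> servo_tool:
  targets:
    - {"x": 0.8, "y": -0.94, "yaw": 0.66, "fingers": 0.1}
    - {"x": 0.8, "y": -0.94, "yaw": 0.66, "fingers": 0.1}
    - {"x": 0.8, "y": -0.94, "fingers": 0.1}
    - {"x": 0.8, "y": -0.94, "fingers": 0.1}
    - {"x": 0.8, "y": -0.94, "fingers": 0.1}
    - {"x": 0.8, "y": -0.94, "fingers": 0.1}
    - {"x": 0.8, "y": -0.94, "fingers": 0.1}
    - {"x": 0.8, "y": -0.94, "fingers": 0.1}
    - {"x": 0.8, "y": -0.94, "fingers": 0.1}
    - {"x": 0.8, "y": -0.94, "fingers": 0.1}
    - {"x": 0.8, "y": -0.94, "fingers": 0.1}
    - {"x": 0.8, "y": -0.94, "fingers": 0.1}
    - {"x": 0.8, "y": -0.94, "fingers": 0.1}
    - {"x": 0.8, "y": -0.94, "fingers": 0.1}
    - {"x": 0.8, "y": -0.94, "fingers": 0.1}
    - {"x": 0.8, "y": -0.94, "fingers": 0.1}
    - {"x": 0.8, "y": -0.94, "fingers": 0.1}
    - {"x": 0.8, "y": -0.94, "fingers": 0.1}
    - {"x": 0.8, "y": -0.94, "fingers": 0.1}
    - {"x": 0.8, "y": -0.94, "fingers": 0.1}
  squeeze: 40

```text
invalid input at $.targets[0]: expected keys x, y, z, yaw, fingers
```

>>> servo_tool:
  targets:
    - {"x": 0.8, "y": -0.94, "z": 0, "yaw": 0.66, "fingers": 0.1}
    - {"x": 0.8, "y": -0.94, "z": 0, "yaw": 0.66, "fingers": 0.1}
    - {"x": 0.8, "y": -0.94, "z": 0, "yaw": 0, "fingers": 0.1}
    - {"x": 0.8, "y": -0.94, "z": 0, "yaw": 0, "fingers": 0.1}
    - {"x": 0.8, "y": -0.94, "z": 0, "yaw": 0, "fingers": 0.1}
    - {"x": 0.8, "y": -0.94, "z": 0, "yaw": 0, "fingers": 0.1}
    - {"x": 0.8, "y": -0.94, "z": 0, "yaw": 0, "fingers": 0.1}
    - {"x": 0.8, "y": -0.94, "z": 0, "yaw": 0, "fingers": 0.1}
    - {"x": 0.8, "y": -0.94, "z": 0, "yaw": 0, "fingers": 0.1}
    - {"x": 0.8, "y": -0.94, "z": 0, "yaw": 0, "fingers": 0.1}
    - {"x": 0.8, "y": -0.94, "z": 0, "yaw": 0, "fingers": 0.1}
    - {"x": 0.8, "y": -0.94, "z": 0, "yaw": 0, "fingers": 0.1}
    - {"x": 0.8, "y": -0.94, "z": 0, "yaw": 0, "fingers": 0.1}
    - {"x": 0.8, "y": -0.94, "z": 0, "yaw": 0, "fingers": 0.1}
    - {"x": 0.8, "y": -0.94, "z": 0, "yaw": 0, "fingers": 0.1}
    - {"x": 0.8, "y": -0.94, "z": 0, "yaw": 0, "fingers": 0.1}
    - {"x": 0.8, "y": -0.94, "z": 0, "yaw": 0, "fingers": 0.1}
    - {"x": 0.8, "y": -0.94, "z": 0, "yaw": 0, "fingers": 0.1}
    - {"x": 0.8, "y": -0.94, "z": 0, "yaw": 0, "fingers": 0.1}
    - {"x": 0.8, "y": -0.94, "z": 0, "yaw": 0, "fingers": 0.1}
  squeeze: 40

```text
clock: 3.7
tcp_pos: [0.5207, 0.0402, 0.2563]
orientation: [[-1.0, 0.001, 0.0], [0.001, 1.0, 0.0], [-0.0, 0.0, -1.0]]
force: [0.7, 0.4, -0.8]
width: 0.549
finger_force: 0.0
```

>>> servo_tool:
  targets:
    - {"x": 0.83, "y": -0.92, "z": -0.5, "yaw": 0, "fingers": 0.1}
    - {"x": 0.83, "y": -0.92, "z": -1, "yaw": 0, "fingers": 0.1}
    - {"x": 0.83, "y": -0.92, "z": -1, "yaw": 0, "fingers": 0.1}
    - {"x": 0.83, "y": -0.92, "z": -1, "yaw": 0, "fingers": 0.1}
    - {"x": 0, "y": 0, "z": -1, "yaw": 0, "fingers": 0}
    - {"x": 0, "y": 0, "z": -1, "yaw": 0, "fingers": 0}
    - {"x": 0, "y": 0, "z": -1, "yaw": 0, "fingers": 0}
    - {"x": 0, "y": 0, "z": -1, "yaw": 0, "fingers": 0}
    - {"x": 0, "y": 0, "z": -0.5, "yaw": 0, "fingers": 0}
    - {"x": 0, "y": 0, "z": 0, "yaw": 0, "fingers": -0.3}
    - {"x": 0, "y": 0, "z": 0, "yaw": 0, "fingers": -0.6}
    - {"x": 0, "y": 0, "z": 0, "yaw": 0, "fingers": -1}
    - {"x": 0, "y": 0, "z": 0, "yaw": 0, "fingers": -1}
    - {"x": 0, "y": 0, "z": 0, "yaw": 0, "fingers": -1}

```text
clock: 5.45
tcp_pos: [0.6036, -0.051, 0.057]
orientation: [[-1.0, 0.0, 0.001], [0.0, 1.0, -0.0], [-0.001, -0.0, -1.0]]
force: [-0.6, 0.0, 3.2]
width: 0.19
finger_force: 39.2
```

>>> servo_tool:
  targets:
    - {"x": 0, "y": 0, "z": 0.5, "yaw": 0, "fingers": -1}
    - {"x": 0, "y": 0, "z": 1, "yaw": 0, "fingers": -1}
    - {"x": 0, "y": 0, "z": 1, "yaw": 0, "fingers": -1}
    - {"x": 0, "y": 0, "z": 1, "yaw": 0, "fingers": -1}
    - {"x": -0.39, "y": 0.7, "z": 0.5, "yaw": 0, "fingers": -1}
    - {"x": -0.39, "y": 1, "z": 0, "yaw": 0, "fingers": -1}
    - {"x": -0.39, "y": 1, "z": 0, "yaw": 0, "fingers": -1}
    - {"x": -0.39, "y": 1, "z": 0, "yaw": 0, "fingers": -1}
    - {"x": -0.39, "y": 1, "z": 0, "yaw": 0, "fingers": -1}
    - {"x": -0.39, "y": 1, "z": 0, "yaw": 0, "fingers": -1}
    - {"x": -0.39, "y": 1, "z": 0, "yaw": 0, "fingers": -1}
    - {"x": -0.39, "y": 1, "z": 0, "yaw": 0, "fingers": -1}
    - {"x": -0.39, "y": 1, "z": 0, "yaw": 0, "fingers": -1}
    - {"x": -0.39, "y": 1, "z": 0, "yaw": 0, "fingers": -1}
    - {"x": -0.39, "y": 1, "z": 0, "yaw": 0, "fingers": -1}
    - {"x": -0.39, "y": 1, "z": 0, "yaw": 0, "fingers": -1}
    - {"x": -0.39, "y": 1, "z": 0, "yaw": 0, "fingers": -1}
    - {"x": -0.39, "y": 1, "z": 0, "yaw": 0, "fingers": -1}
    - {"x": -0.38, "y": 1, "z": 0, "yaw": 0, "fingers": -1}
    - {"x": 0, "y": 0.04, "z": 0, "yaw": 0, "fingers": -1}

```text
clock: 7.95
tcp_pos: [0.4551, 0.3191, 0.1561]
orientation: [[-1.0, -0.003, -0.001], [-0.003, 1.0, -0.0], [0.001, -0.0, -1.0]]
force: [0.4, -1.0, -0.2]
width: 0.193
finger_force: 39.1
```

Run:
```python
from h import *
p=get_image('scene');q=get_image('top');s=sense();print(s['tcp_pos'],s['force'],s['width'])
c=s['tcp_pos'][:2];print('scene',match(p,c,s['tcp_pos'][2]-.057+.024,.064),'top',match(q,c,s['tcp_pos'][2]-.057+.024,.064))
cv2.imwrite('pics/g1.png',np.hstack([cv2.resize(p['color'][80:240,80:280],(400,320)),cv2.resize(q['color'][130:290,80:280],(400,320))])[:,:,::-1])
```

```text
[0.45600578 0.31756621 0.15613261] [-0.39756514  0.44550608 -0.48323074] 0.18956070930479788
scene (array([0.47450578, 0.29856621]), 0.31967324018478394) top (array([0.44150578, 0.29856621]), 0.20961202681064606)
```

View pics/g1.png

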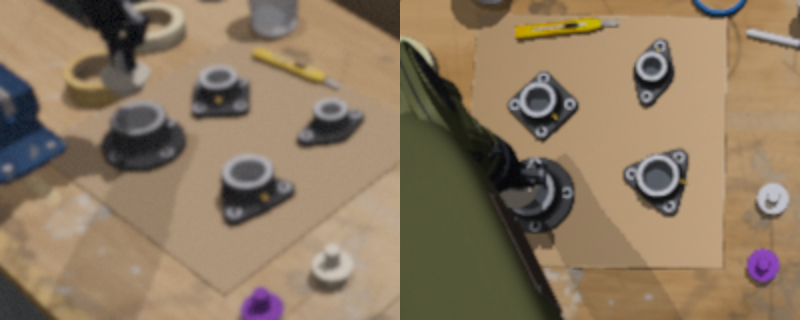

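The plug hangs in the gripper over the round housing (scene crop at about (125,72)). Now lowering it.

>>> servo_tool:
  targets:
    - {"x": 0, "y": 0, "z": -0.8, "yaw": 0, "fingers": -1}
    - {"x": 0, "y": 0, "z": -0.8, "yaw": 0, "fingers": -1}
    - {"x": 0, "y": 0, "z": -0.4, "yaw": 0, "fingers": -1}
    - {"x": 0, "y": 0, "z": -0.2, "yaw": 0, "fingers": -1}
    - {"x": 0, "y": 0, "z": -0.1, "yaw": 0, "fingers": -1}
    - {"x": 0, "y": 0, "z": -0.1, "yaw": 0, "fingers": -1}

```text
clock: 8.8
tcp_pos: [0.4576, 0.3178, 0.0968]
orientation: [[-1.0, 0.001, 0.001], [0.001, 1.0, 0.001], [-0.001, 0.001, -1.0]]
force: [0.6, 0.9, -0.1]
width: 0.189
finger_force: 39.2
```

>>> servo_tool:
  targets:
    - {"x": 0, "y": 0, "z": -0.1, "yaw": 0, "fingers": -1}
    - {"x": 0, "y": 0, "z": -0.1, "yaw": 0, "fingers": -1}
    - {"x": 0, "y": 0, "z": -0.08, "yaw": 0, "fingers": -1}
    - {"x": 0, "y": 0, "z": 0, "yaw": 0, "fingers": -1}

```text
clock: 9.3
tcp_pos: [0.4572, 0.3179, 0.0908]
orientation: [[-1.0, 0.0, 0.001], [0.0, 1.0, 0.001], [-0.001, 0.001, -1.0]]
force: [-2.1, -1.0, 9.4]
width: 0.191
finger_force: 40.0
```

Contact at the expected height with 9 N, so the flange is on the hub. Release and go towards plug C (38).

>>> servo_tool:
  targets:
    - {"x": 0, "y": 0, "z": 0, "yaw": 0, "fingers": -0.3}
    - {"x": 0, "y": 0, "z": 0, "yaw": 0, "fingers": 0}
    - {"x": 0, "y": 0, "z": 0.5, "yaw": 0, "fingers": 0}
    - {"x": 0, "y": 0, "z": 1, "yaw": 0, "fingers": 0}
    - {"x": 0, "y": 0, "z": 0.5, "yaw": 0, "fingers": 0}
    - {"x": 0.02, "y": -0.8, "z": 0, "yaw": 0, "fingers": 0}
    - {"x": 0.01, "y": -1, "z": 0, "yaw": 0, "fingers": 0}
    - {"x": 0.01, "y": -1, "z": 0, "yaw": 0, "fingers": 0}
    - {"x": 0.01, "y": -1, "z": 0, "yaw": 0, "fingers": 0}
    - {"x": 0.01, "y": -1, "z": 0, "yaw": 0, "fingers": 0}
    - {"x": 0.01, "y": -1, "z": 0, "yaw": 0, "fingers": 0}
    - {"x": 0.01, "y": -1, "z": 0, "yaw": 0, "fingers": 0}
    - {"x": 0.01, "y": -1, "z": 0, "yaw": 0, "fingers": 0}
    - {"x": 0.01, "y": -1, "z": 0, "yaw": 0, "fingers": 0}
    - {"x": 0.01, "y": -1, "z": 0, "yaw": 0, "fingers": 0}
    - {"x": 0.01, "y": -1, "z": 0, "yaw": 0, "fingers": 0}
    - {"x": 0.01, "y": -1, "z": 0, "yaw": 0, "fingers": 0}
    - {"x": 0.01, "y": -1, "z": 0, "yaw": 0, "fingers": 0}
    - {"x": 0.02, "y": -1, "z": 0, "yaw": 0, "fingers": 0}
    - {"x": 0, "y": -0.7, "z": 0, "yaw": 0, "fingers": 0}

```text
clock: 11.8
tcp_pos: [0.4594, -0.0468, 0.1384]
orientation: [[-1.0, 0.002, -0.002], [0.002, 1.0, -0.0], [0.002, -0.0, -1.0]]
force: [-0.1, 0.8, -0.0]
width: 0.501
finger_force: 0.0
```

```bash
cat > m3.py <<'E'
from h import *
import sys
s=sense();print(s['clock'],s['tcp_pos'].round(4),s['width'])
Hs={'oval':(.657,.148,.044,.05,.03,.04),'square':(.600,.318,.048,.058,.038,.048),'tri':(.486,.129,.05,.066,.046,.056),'round':(.457,.317,.054,.076,.054,.064)}
done=sys.argv[2:]
r=[]
for n in('top','scene'):
    p=get_image(n)
    for k,c in Hs.items():
        a=match(p,c[:2],c[2]+.004,c[5]) if k in done else match(p,c[:2],*c[2:5])
        print(n,k,a[0].round(4),round(a[1],3))
        if k in done:
            r.append(rect(p,c[:2],c[2]+.004))
            m=cv2.inRange(rect(p,c[:2],c[2]+.004),0,255)
cv2.imwrite(sys.argv[1],cv2.resize(np.hstack(r),None,fx=min(1.6,800/(len(r)*N)),fy=min(1.6,800/(len(r)*N)))[:,:,::-1])
E
python3 m3.py pics/d1.png round
```

```text
11.8 [ 0.4594 -0.0468  0.1384] 0.5008043793594739
top oval [0.6555 0.1455] 0.805
top square [0.5965 0.315 ] 0.813
top tri [0.486  0.1265] 0.769
top round [0.4565 0.3155] 0.724
scene oval [0.6705 0.1675] 0.182
scene square [0.599 0.32 ] 0.705
scene tri [0.4875 0.131 ] 0.746
scene round [0.4495 0.3075] 0.497
```

View pics/d1.png

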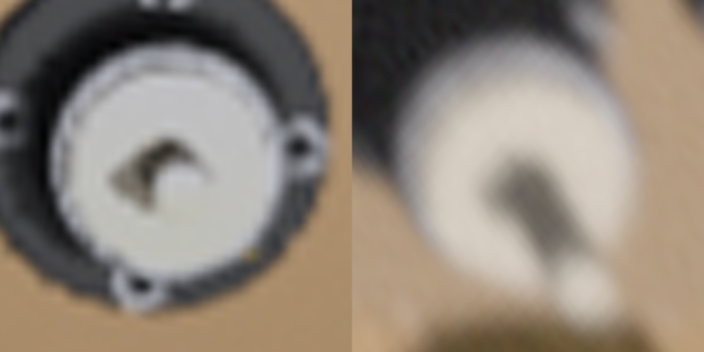

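The 54 plug's flange lies centred on the hub with only a thin rim of hub showing (crop left, centre about (170,160)). Next is plug C.

>>> servo_tool:
  targets:
    - {"x": 0, "y": 0, "z": -1, "yaw": 0, "fingers": 0}
    - {"x": 0, "y": 0, "z": -1, "yaw": 0, "fingers": 0}
    - {"x": 0, "y": 0, "z": -0.8, "yaw": 0, "fingers": 0}
    - {"x": 0, "y": 0, "z": -0.48, "yaw": 0, "fingers": 0}
    - {"x": 0, "y": 0, "z": 0, "yaw": 0, "fingers": -0.3}
    - {"x": 0, "y": 0, "z": 0, "yaw": 0, "fingers": -0.6}
    - {"x": 0, "y": 0, "z": 0, "yaw": 0, "fingers": -1}
    - {"x": 0, "y": 0, "z": 0, "yaw": 0, "fingers": -1}
    - {"x": 0, "y": 0, "z": 0, "yaw": 0, "fingers": -1}

```text
clock: 13.02
tcp_pos: [0.4613, -0.045, 0.0576]
orientation: [[-1.0, 0.0, 0.001], [0.0, 1.0, -0.0], [-0.001, -0.0, -1.0]]
force: [-0.4, -0.9, 0.2]
width: 0.19
finger_force: 39.0
```

>>> servo_tool:
  targets:
    - {"x": 0, "y": 0, "z": 0.5, "yaw": 0, "fingers": -1}
    - {"x": 0, "y": 0, "z": 1, "yaw": 0, "fingers": -1}
    - {"x": 0, "y": 0, "z": 1, "yaw": 0, "fingers": -1}
    - {"x": 0, "y": 0, "z": 1, "yaw": 0, "fingers": -1}
    - {"x": 0.4, "y": 0.6, "z": 0.5, "yaw": 0, "fingers": -1}
    - {"x": 0.4, "y": 1, "z": 0, "yaw": 0, "fingers": -1}
    - {"x": 0.4, "y": 1, "z": 0, "yaw": 0, "fingers": -1}
    - {"x": 0.4, "y": 1, "z": 0, "yaw": 0, "fingers": -1}
    - {"x": 0.4, "y": 1, "z": 0, "yaw": 0, "fingers": -1}
    - {"x": 0.4, "y": 1, "z": 0, "yaw": 0, "fingers": -1}
    - {"x": 0.4, "y": 1, "z": 0, "yaw": 0, "fingers": -1}
    - {"x": 0.4, "y": 1, "z": 0, "yaw": 0, "fingers": -1}
    - {"x": 0.4, "y": 1, "z": 0, "yaw": 0, "fingers": -1}
    - {"x": 0.4, "y": 1, "z": 0, "yaw": 0, "fingers": -1}
    - {"x": 0.4, "y": 1, "z": 0, "yaw": 0, "fingers": -1}
    - {"x": 0.4, "y": 1, "z": 0, "yaw": 0, "fingers": -1}
    - {"x": 0.4, "y": 1, "z": 0, "yaw": 0, "fingers": -1}
    - {"x": 0.28, "y": 1, "z": 0, "yaw": 0, "fingers": -1}
    - {"x": 0, "y": 0.9, "z": 0, "yaw": 0, "fingers": -1}
    - {"x": 0, "y": 0, "z": -0.5, "yaw": 0, "fingers": -1}

```text
clock: 15.52
tcp_pos: [0.5986, 0.3195, 0.1457]
orientation: [[-1.0, -0.002, 0.002], [-0.002, 1.0, 0.001], [-0.002, 0.001, -1.0]]
force: [-0.2, 0.1, -0.0]
width: 0.192
finger_force: 39.0
```

>>> servo_tool:
  targets:
    - {"x": 0, "y": 0, "z": -0.8, "yaw": 0, "fingers": -1}
    - {"x": 0, "y": 0, "z": -0.6, "yaw": 0, "fingers": -1}
    - {"x": 0, "y": 0, "z": -0.4, "yaw": 0, "fingers": -1}
    - {"x": 0, "y": 0, "z": -0.2, "yaw": 0, "fingers": -1}
    - {"x": 0, "y": 0, "z": -0.1, "yaw": 0, "fingers": -1}
    - {"x": 0, "y": 0, "z": 0, "yaw": 0, "fingers": -1}

```text
clock: 16.27
tcp_pos: [0.5983, 0.3177, 0.0926]
orientation: [[-1.0, 0.0, 0.001], [0.0, 1.0, 0.0], [-0.001, 0.0, -1.0]]
force: [-0.6, -0.7, -0.6]
width: 0.191
finger_force: 39.0
```

>>> servo_tool:
  targets:
    - {"x": 0, "y": 0, "z": -0.1, "yaw": 0, "fingers": -1}
    - {"x": 0, "y": 0, "z": -0.1, "yaw": 0, "fingers": -1}
    - {"x": 0, "y": 0, "z": -0.1, "yaw": 0, "fingers": -1}
    - {"x": 0, "y": 0, "z": -0.03, "yaw": 0, "fingers": -1}

```text
clock: 16.77
tcp_pos: [0.5982, 0.3178, 0.0856]
orientation: [[-1.0, 0.0, 0.001], [0.0, 1.0, 0.001], [-0.001, 0.001, -1.0]]
force: [-3.0, -1.0, 9.8]
width: 0.19
finger_force: 39.8
```

>>> servo_tool:
  targets:
    - {"x": 0, "y": 0, "z": 0, "yaw": 0, "fingers": -0.3}
    - {"x": 0, "y": 0, "z": 0, "yaw": 0, "fingers": 0}
    - {"x": 0, "y": 0, "z": 0.5, "yaw": 0, "fingers": 0}
    - {"x": 0, "y": 0, "z": 1, "yaw": 0, "fingers": 0}
    - {"x": 0, "y": 0, "z": 0.5, "yaw": 0, "fingers": 0}
    - {"x": 0.08, "y": -0.8, "z": 0, "yaw": 0, "fingers": 0}
    - {"x": 0.08, "y": -1, "z": 0, "yaw": 0, "fingers": 0}
    - {"x": 0.08, "y": -1, "z": 0, "yaw": 0, "fingers": 0}
    - {"x": 0.08, "y": -1, "z": 0, "yaw": 0, "fingers": 0}
    - {"x": 0.08, "y": -1, "z": 0, "yaw": 0, "fingers": 0}
    - {"x": 0.08, "y": -1, "z": 0, "yaw": 0, "fingers": 0}
    - {"x": 0.08, "y": -1, "z": 0, "yaw": 0, "fingers": 0}
    - {"x": 0.08, "y": -1, "z": 0, "yaw": 0, "fingers": 0}
    - {"x": 0.08, "y": -1, "z": 0, "yaw": 0, "fingers": 0}
    - {"x": 0.08, "y": -1, "z": 0, "yaw": 0, "fingers": 0}
    - {"x": 0.08, "y": -1, "z": 0, "yaw": 0, "fingers": 0}
    - {"x": 0.08, "y": -1, "z": 0, "yaw": 0, "fingers": 0}
    - {"x": 0.08, "y": -1, "z": 0, "yaw": 0, "fingers": 0}
    - {"x": 0.08, "y": -1, "z": 0, "yaw": 0, "fingers": 0}
    - {"x": 0.08, "y": -1, "z": 0, "yaw": 0, "fingers": 0}

```text
clock: 19.27
tcp_pos: [0.6274, -0.0547, 0.1338]
orientation: [[-1.0, 0.001, -0.001], [0.001, 1.0, 0.0], [0.001, 0.0, -1.0]]
force: [-0.9, -0.2, 0.7]
width: 0.499
finger_force: 0.0
```

>>> servo_tool:
  targets:
    - {"x": 0.08, "y": -1, "z": 0, "yaw": 0, "fingers": 0}
    - {"x": 0.08, "y": -1, "z": 0, "yaw": 0, "fingers": 0}
    - {"x": 0.08, "y": -1, "z": 0, "yaw": 0, "fingers": 0}
    - {"x": 0.08, "y": -1, "z": 0, "yaw": 0, "fingers": 0}
    - {"x": 0.08, "y": -1, "z": 0, "yaw": 0, "fingers": 0}
    - {"x": 0.08, "y": -1, "z": 0, "yaw": 0, "fingers": 0}
    - {"x": 0.06, "y": -0.88, "z": 0, "yaw": 0, "fingers": 0}
    - {"x": 0, "y": 0, "z": -0.4, "yaw": 0, "fingers": 0}

```text
clock: 20.27
tcp_pos: [0.6425, -0.2267, 0.1245]
orientation: [[-1.0, 0.003, 0.002], [0.003, 1.0, -0.001], [-0.002, -0.001, -1.0]]
force: [-0.2, 0.5, -0.5]
width: 0.501
finger_force: 0.0
```

```bash
python3 m3.py pics/d2.png round square
```

```text
20.275 [ 0.6425 -0.2267  0.1245] 0.5005188539414056
top oval [0.6555 0.1455] 0.806
top square [0.5965 0.3135] 0.65
top tri [0.486  0.1265] 0.769
top round [0.4565 0.3155] 0.724
scene oval [0.6585 0.1505] 0.706
scene square [0.5895 0.309 ] 0.501
scene tri [0.4875 0.131 ] 0.744
scene round [0.45   0.3075] 0.501
```

View pics/d2.png

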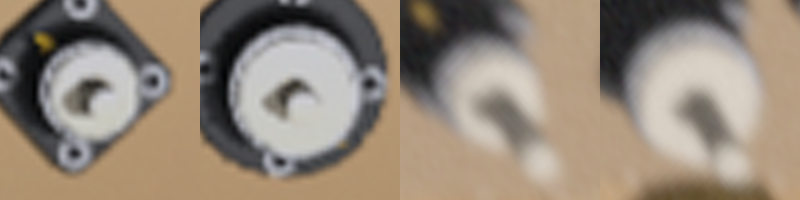

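The square (90,90) and round (295,95) housings both show the flange resting centred on the hub. Now plug B (46).

>>> servo_tool:
  targets:
    - {"x": 0, "y": 0, "z": -1, "yaw": 0, "fingers": 0}
    - {"x": 0, "y": 0, "z": -1, "yaw": 0, "fingers": 0}
    - {"x": 0, "y": 0, "z": -0.68, "yaw": 0, "fingers": 0}
    - {"x": 0, "y": 0, "z": 0, "yaw": 0, "fingers": -0.3}
    - {"x": 0, "y": 0, "z": 0, "yaw": 0, "fingers": -0.6}
    - {"x": 0, "y": 0, "z": 0, "yaw": 0, "fingers": -1}
    - {"x": 0, "y": 0, "z": 0, "yaw": 0, "fingers": -1}
    - {"x": 0, "y": 0, "z": 0, "yaw": 0, "fingers": -1}

```text
clock: 21.38
tcp_pos: [0.6418, -0.2246, 0.0576]
orientation: [[-1.0, 0.001, 0.001], [0.001, 1.0, -0.0], [-0.001, -0.0, -1.0]]
force: [0.3, -0.7, 1.6]
width: 0.192
finger_force: 39.2
```

>>> servo_tool:
  targets:
    - {"x": 0, "y": 0, "z": 0.5, "yaw": 0, "fingers": -1}
    - {"x": 0, "y": 0, "z": 1, "yaw": 0, "fingers": -1}
    - {"x": 0, "y": 0, "z": 1, "yaw": 0, "fingers": -1}
    - {"x": 0, "y": 0, "z": 1, "yaw": 0, "fingers": -1}
    - {"x": -0.4, "y": 0.6, "z": 0.5, "yaw": 0, "fingers": -1}
    - {"x": -0.45, "y": 1, "z": 0, "yaw": 0, "fingers": -1}
    - {"x": -0.45, "y": 1, "z": 0, "yaw": 0, "fingers": -1}
    - {"x": -0.45, "y": 1, "z": 0, "yaw": 0, "fingers": -1}
    - {"x": -0.45, "y": 1, "z": 0, "yaw": 0, "fingers": -1}
    - {"x": -0.45, "y": 1, "z": 0, "yaw": 0, "fingers": -1}
    - {"x": -0.45, "y": 1, "z": 0, "yaw": 0, "fingers": -1}
    - {"x": -0.45, "y": 1, "z": 0, "yaw": 0, "fingers": -1}
    - {"x": -0.45, "y": 1, "z": 0, "yaw": 0, "fingers": -1}
    - {"x": -0.45, "y": 1, "z": 0, "yaw": 0, "fingers": -1}
    - {"x": -0.45, "y": 1, "z": 0, "yaw": 0, "fingers": -1}
    - {"x": -0.45, "y": 1, "z": 0, "yaw": 0, "fingers": -1}
    - {"x": -0.45, "y": 1, "z": 0, "yaw": 0, "fingers": -1}
    - {"x": -0.42, "y": 1, "z": 0, "yaw": 0, "fingers": -1}
    - {"x": 0, "y": 0.55, "z": 0, "yaw": 0, "fingers": -1}
    - {"x": 0, "y": 0, "z": -0.5, "yaw": 0, "fingers": -1}

```text
clock: 23.88
tcp_pos: [0.4869, 0.1303, 0.1451]
orientation: [[-1.0, -0.001, 0.003], [-0.001, 1.0, 0.001], [-0.003, 0.0, -1.0]]
force: [-0.0, 0.1, -0.4]
width: 0.192
finger_force: 39.1
```

>>> servo_tool:
  targets:
    - {"x": 0, "y": 0, "z": -0.8, "yaw": 0, "fingers": -1}
    - {"x": 0, "y": 0, "z": -0.6, "yaw": 0, "fingers": -1}
    - {"x": 0, "y": 0, "z": -0.3, "yaw": 0, "fingers": -1}
    - {"x": 0, "y": 0, "z": -0.2, "yaw": 0, "fingers": -1}
    - {"x": 0, "y": 0, "z": -0.1, "yaw": 0, "fingers": -1}
    - {"x": 0, "y": 0, "z": 0, "yaw": 0, "fingers": -1}

```text
clock: 24.62
tcp_pos: [0.4863, 0.1293, 0.0947]
orientation: [[-1.0, 0.0, 0.0], [0.0, 1.0, 0.0], [-0.0, 0.0, -1.0]]
force: [-0.4, -0.5, -0.7]
width: 0.192
finger_force: 39.1
```

>>> servo_tool:
  targets:
    - {"x": 0, "y": 0, "z": -0.1, "yaw": 0, "fingers": -1}
    - {"x": 0, "y": 0, "z": -0.1, "yaw": 0, "fingers": -1}
    - {"x": 0, "y": 0, "z": -0.1, "yaw": 0, "fingers": -1}
    - {"x": 0, "y": 0, "z": -0.03, "yaw": 0, "fingers": -1}

```text
clock: 25.12
tcp_pos: [0.4861, 0.1295, 0.0873]
orientation: [[-1.0, 0.0, 0.0], [0.0, 1.0, 0.0], [-0.0, 0.0, -1.0]]
force: [-4.1, 1.1, 13.9]
width: 0.193
finger_force: 40.3
```

>>> servo_tool:
  targets:
    - {"x": 0, "y": 0, "z": 0, "yaw": 0, "fingers": -0.3}
    - {"x": 0, "y": 0, "z": 0, "yaw": 0, "fingers": 0}
    - {"x": 0, "y": 0, "z": 0.5, "yaw": 0, "fingers": 0}
    - {"x": 0, "y": 0, "z": 1, "yaw": 0, "fingers": 0}
    - {"x": 0, "y": 0, "z": 0.5, "yaw": 0, "fingers": 0}
    - {"x": 0.1, "y": -0.7, "z": 0, "yaw": 0, "fingers": 0}
    - {"x": 0, "y": -1, "z": 0, "yaw": 0, "fingers": 0}
    - {"x": 0, "y": -1, "z": 0, "yaw": 0, "fingers": 0}
    - {"x": 0, "y": -1, "z": 0, "yaw": 0, "fingers": 0}
    - {"x": 0, "y": -1, "z": 0, "yaw": 0, "fingers": 0}
    - {"x": 0, "y": -1, "z": 0, "yaw": 0, "fingers": 0}
    - {"x": 0, "y": -1, "z": 0, "yaw": 0, "fingers": 0}
    - {"x": 0, "y": -1, "z": 0, "yaw": 0, "fingers": 0}
    - {"x": 0, "y": -1, "z": 0, "yaw": 0, "fingers": 0}
    - {"x": 0, "y": -1, "z": 0, "yaw": 0, "fingers": 0}
    - {"x": 0, "y": -1, "z": 0, "yaw": 0, "fingers": 0}
    - {"x": 0, "y": -1, "z": 0, "yaw": 0, "fingers": 0}
    - {"x": 0, "y": -1, "z": 0, "yaw": 0, "fingers": 0}
    - {"x": 0, "y": -0.76, "z": 0, "yaw": 0, "fingers": 0}
    - {"x": 0, "y": 0, "z": -0.4, "yaw": 0, "fingers": 0}

```text
clock: 27.62
tcp_pos: [0.4889, -0.2088, 0.1261]
orientation: [[-1.0, 0.003, 0.001], [0.003, 1.0, -0.001], [-0.001, -0.001, -1.0]]
force: [-0.5, 0.0, 0.7]
width: 0.5
finger_force: 0.0
```

```bash
python3 m3.py pics/d3.png round tri; cat >>/dev/null <<'E'
E
python3 - <<'E'
from h import *
p=get_image('top');cv2.imwrite('pics/d3b.png',cv2.resize(p['color'][130:280,230:430],(800,600))[:,:,::-1])
E
```

```text
27.625 [ 0.4889 -0.2088  0.1261] 0.4995034268761018
top oval [0.6555 0.1455] 0.804
top square [0.596  0.3155] 0.422
top tri [0.485 0.126] 0.732
top round [0.4565 0.3155] 0.724
scene oval [0.6585 0.1505] 0.706
scene square [0.6035 0.326 ] 0.356
scene tri [0.479  0.1205] 0.479
scene round [0.4495 0.3075] 0.498
```

View pics/d3.png

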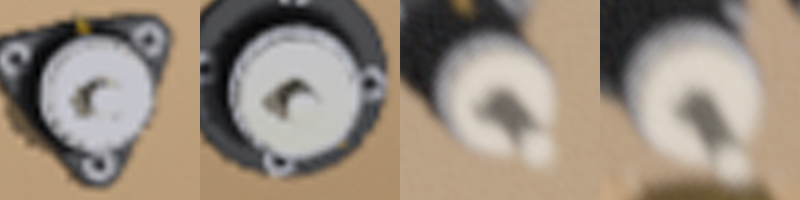

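The triangle's flange is seated and centred (95,95). Now plug D (30).

>>> servo_tool:
  targets:
    - {"x": 0, "y": 0, "z": -1, "yaw": 0, "fingers": 0}
    - {"x": 0, "y": 0, "z": -1, "yaw": 0, "fingers": 0}
    - {"x": 0, "y": 0, "z": -0.7, "yaw": 0, "fingers": 0}
    - {"x": 0, "y": 0, "z": 0, "yaw": 0, "fingers": -0.3}
    - {"x": 0, "y": 0, "z": 0, "yaw": 0, "fingers": -0.6}
    - {"x": 0, "y": 0, "z": 0, "yaw": 0, "fingers": -1}
    - {"x": 0, "y": 0, "z": 0, "yaw": 0, "fingers": -1}
    - {"x": 0, "y": 0, "z": 0, "yaw": 0, "fingers": -1}

```text
clock: 28.78
tcp_pos: [0.4888, -0.2073, 0.0592]
orientation: [[-1.0, 0.0, 0.001], [0.0, 1.0, -0.0], [-0.001, -0.0, -1.0]]
force: [-0.5, -0.0, 1.5]
width: 0.187
finger_force: 39.1
```

>>> servo_tool:
  targets:
    - {"x": 0, "y": 0, "z": 0.5, "yaw": 0, "fingers": -1}
    - {"x": 0, "y": 0, "z": 1, "yaw": 0, "fingers": -1}
    - {"x": 0, "y": 0, "z": 1, "yaw": 0, "fingers": -1}
    - {"x": 0, "y": 0, "z": 1, "yaw": 0, "fingers": -1}
    - {"x": 0.4, "y": 0.6, "z": 0.5, "yaw": 0, "fingers": -1}
    - {"x": 0.5, "y": 1, "z": 0, "yaw": 0, "fingers": -1}
    - {"x": 0.5, "y": 1, "z": 0, "yaw": 0, "fingers": -1}
    - {"x": 0.5, "y": 1, "z": 0, "yaw": 0, "fingers": -1}
    - {"x": 0.5, "y": 1, "z": 0, "yaw": 0, "fingers": -1}
    - {"x": 0.5, "y": 1, "z": 0, "yaw": 0, "fingers": -1}
    - {"x": 0.5, "y": 1, "z": 0, "yaw": 0, "fingers": -1}
    - {"x": 0.5, "y": 1, "z": 0, "yaw": 0, "fingers": -1}
    - {"x": 0.5, "y": 1, "z": 0, "yaw": 0, "fingers": -1}
    - {"x": 0.5, "y": 1, "z": 0, "yaw": 0, "fingers": -1}
    - {"x": 0.5, "y": 1, "z": 0, "yaw": 0, "fingers": -1}
    - {"x": 0.5, "y": 1, "z": 0, "yaw": 0, "fingers": -1}
    - {"x": 0.5, "y": 1, "z": 0, "yaw": 0, "fingers": -1}
    - {"x": 0.32, "y": 1, "z": 0, "yaw": 0, "fingers": -1}
    - {"x": 0, "y": 0.6, "z": 0, "yaw": 0, "fingers": -1}
    - {"x": 0, "y": 0, "z": -0.5, "yaw": 0, "fingers": -1}

```text
clock: 31.28
tcp_pos: [0.6569, 0.1495, 0.1466]
orientation: [[-1.0, -0.002, 0.002], [-0.002, 1.0, 0.0], [-0.002, 0.0, -1.0]]
force: [-0.1, 0.3, -0.4]
width: 0.189
finger_force: 39.0
```

>>> servo_tool:
  targets:
    - {"x": 0, "y": 0, "z": -0.8, "yaw": 0, "fingers": -1}
    - {"x": 0, "y": 0, "z": -0.6, "yaw": 0, "fingers": -1}
    - {"x": 0, "y": 0, "z": -0.4, "yaw": 0, "fingers": -1}
    - {"x": 0, "y": 0, "z": -0.2, "yaw": 0, "fingers": -1}
    - {"x": 0, "y": 0, "z": -0.2, "yaw": 0, "fingers": -1}
    - {"x": 0, "y": 0, "z": 0, "yaw": 0, "fingers": -1}

```text
clock: 32.02
tcp_pos: [0.6566, 0.1478, 0.0913]
orientation: [[-1.0, 0.0, 0.0], [0.0, 1.0, -0.0], [-0.0, -0.0, -1.0]]
force: [1.0, -0.5, 0.1]
width: 0.187
finger_force: 39.1
```

>>> servo_tool:
  targets:
    - {"x": 0, "y": 0, "z": -0.1, "yaw": 0, "fingers": -1}
    - {"x": 0, "y": 0, "z": -0.1, "yaw": 0, "fingers": -1}
    - {"x": 0, "y": 0, "z": -0.1, "yaw": 0, "fingers": -1}
    - {"x": 0, "y": 0, "z": 0, "yaw": 0, "fingers": -1}

```text
clock: 32.52
tcp_pos: [0.6565, 0.1478, 0.0836]
orientation: [[-1.0, 0.0, -0.0], [0.0, 1.0, -0.0], [0.0, -0.0, -1.0]]
force: [0.2, -0.6, 0.3]
width: 0.191
finger_force: 39.1
```

>>> servo_tool:
  targets:
    - {"x": 0, "y": 0, "z": -0.05, "yaw": 0, "fingers": -1}
    - {"x": 0, "y": 0, "z": -0.05, "yaw": 0, "fingers": -1}

```text
clock: 32.78
tcp_pos: [0.6566, 0.1478, 0.0832]
orientation: [[-1.0, 0.0, 0.001], [0.0, 1.0, 0.0], [-0.001, 0.0, -1.0]]
force: [-5.3, -2.0, 13.7]
width: 0.185
finger_force: 40.4
```

>>> servo_tool:
  targets:
    - {"x": 0, "y": 0, "z": 0, "yaw": 0, "fingers": -0.3}
    - {"x": 0, "y": 0, "z": 0, "yaw": 0, "fingers": 0}
    - {"x": 0, "y": 0, "z": 0.5, "yaw": 0, "fingers": 0}
    - {"x": 0, "y": 0, "z": 1, "yaw": 0, "fingers": 0}
    - {"x": 0, "y": 0, "z": 1, "yaw": 0, "fingers": 0}
    - {"x": 0, "y": 0, "z": 1, "yaw": 0, "fingers": 0}
    - {"x": -0.5, "y": -0.8, "z": 0.5, "yaw": 0, "fingers": 0}
    - {"x": -0.5, "y": -1, "z": 0, "yaw": 0, "fingers": 0}
    - {"x": -0.5, "y": -1, "z": 0, "yaw": 0, "fingers": 0}
    - {"x": -0.5, "y": -1, "z": 0, "yaw": 0, "fingers": 0}
    - {"x": -0.5, "y": -1, "z": 0, "yaw": 0, "fingers": 0}
    - {"x": -0.5, "y": -1, "z": 0, "yaw": 0, "fingers": 0}
    - {"x": -0.5, "y": -1, "z": 0, "yaw": 0, "fingers": 0}
    - {"x": -0.5, "y": -1, "z": 0, "yaw": 0, "fingers": 0}
    - {"x": -0.5, "y": -1, "z": 0, "yaw": 0, "fingers": 0}
    - {"x": -0.5, "y": -1, "z": 0, "yaw": 0, "fingers": 0}
    - {"x": -0.5, "y": -0.5, "z": 0, "yaw": 0, "fingers": 0}
    - {"x": 0, "y": 0, "z": 0, "yaw": 0, "fingers": 0}

```text
clock: 35.02
tcp_pos: [0.5175, -0.1103, 0.1813]
orientation: [[-1.0, 0.002, -0.001], [0.002, 1.0, 0.0], [0.001, 0.0, -1.0]]
force: [0.4, 0.3, 0.1]
width: 0.505
finger_force: 0.0
```

```bash
python3 m3.py pics/d4.png round square tri oval
python3 - <<'E'
from h import *
p=get_image('top')
print('64',match(p,(.467,-.357),.024,.074))
# flange height over local bench from depth
T=np.linalg.inv(p['camera_from_world']);K=p['camera_matrix'];z=p['z_map']
v,u=np.mgrid[:384,:512];c=np.stack([(u-K[0,2])/K[0,0]*z,(v-K[1,2])/K[1,1]*z,z,np.ones_like(z)],-1)@T.T
for k,x,y,r,h in(('oval',.655,.1455,.02,.048),('square',.5965,.3145,.024,.052),('tri',.4855,.126,.028,.054),('round',.4565,.3155,.032,.058)):
    d=np.hypot(c[...,0]-x,c[...,1]-y);m=(d<r-.002)&(abs(c[...,2]-h)<.012);w=c[m]
    A=np.c_[w[:,:2]-w[:,:2].mean(0),np.ones(len(w))];print(k,len(w),'median z',np.median(w[:,2]).round(4),'expected',h)
im=np.vstack([np.hstack([p['color'][120:250,110:260],p['color'][120:250,250:400]])]);cv2.imwrite('pics/f.png',cv2.resize(im,(800,346),interpolation=cv2.INTER_CUBIC)[:,:,::-1])
E
```

```text
35.025 [ 0.5175 -0.1103  0.1813] 0.505354375350158
top oval [0.655  0.1445] 0.585
top square [0.5965 0.3135] 0.649
top tri [0.485 0.126] 0.732
top round [0.4565 0.3155] 0.724
scene oval [0.6755 0.1335] 0.519
scene square [0.59  0.309] 0.503
scene tri [0.479  0.1205] 0.479
scene round [0.45   0.3075] 0.497
64 (array([ 0.4685, -0.3615]), 0.8644338846206665)
oval 71 median z 0.0469 expected 0.048
square 121 median z 0.0511 expected 0.052
tri 198 median z 0.0528 expected 0.054
round 280 median z 0.0566 expected 0.058
```

View pics/d4.png

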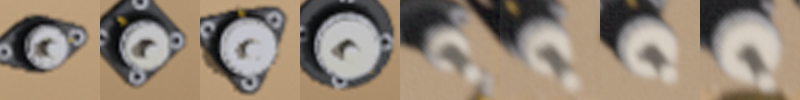

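View pics/f.png

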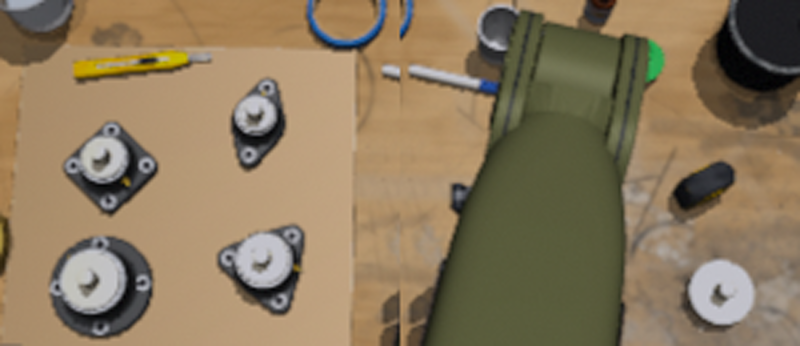

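All four bores are closed: square (103,160), oval (257,115), round (92,280) and triangle (265,260). The flange heights match their expected values with the same bias of about 1 mm throughout, and the 64 plug at (720,292) hasn't moved. Handing in.

```bash
python3 -c "
from plant import *
print(finish_job())"
```

```text
the job is handed in; nothing more can be done
None
```

The 30, 38, 46 and 54 mm plugs are in their own bores with flanges on the hubs, the housings and the 64 mm plug are where they stood, and I handed the job in at about 35 s of the allowed 96 s; the hand-in call returned no verdict.

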